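# Run down the last wing nut of the flower press

### The arm

A 6-joint arm with a two-finger parallel gripper is mounted at the origin on the work surface. World frame = base frame: x ahead of the robot, y to its left, z up, the work surface at z = 0. Lengths are in mm, angles in rad, forces in N, time in s.
With the tool pointing down it reaches from about 300 to 775 mm from the base axis. Payload 14.6 kg.
Tool frame: the origin (TCP) lies midway between the tips of the shut fingers; the grasp point (between the pads) lies 19 mm behind it (arm.tcp_to_grasp is the z of the grasp point in the tool frame, in mm); z points along the fingers, y is the line along which they close (so a half turn about z gives the same grasp; the last joint's range is limited). The gripper opens to 94 mm and grips with 3 to 60 N. Pads are 16 mm wide; open, the fingers measure 119 mm over their backs; the gripper's body (75 mm by 177 mm) begins 78 mm behind the grasp point.
Start: joints at [1.042, 0.3, 1.521, -0, 1.321, -0.067], TCP at [245.054, 492.38, 205.446] pointing down, gripper open.
Joint ranges: [-3.03, 3.03], [-0.79, 2.21], [0.23, 2.52], [-1.04, 4.18], [0, 3.07], [-2.55, 2.55]. Speed limits (rad/s): [2.22, 2.22, 2.57, 3.14, 3.14, 3.14].

### API

Orientations are given as a 3x3 rotation matrix whose columns are the frame's x, y, z axes.
In Python, from plant import arm, viewer, ticket gives the robot as it stands.
- The arm moves only by the shell command python3 -m handwheel 'ROWS' [OPENING] [FORCE]. ROWS is a JSON list of rows, 1 to 20 of them, each of 4 numbers: dx, dy, dz in mm, then a turn about the tool's z in rad; each row shifts and turns the commanded pose from where the row before left it, along the tool's axes as they then stand; what a row does not reach is not made up. A row lasts 1/12 s, in which the tool goes at most 41.7 mm and 0.125 rad, less where a joint would pass 70% of its speed; a pose out of reach is approached as far as the arm can. OPENING is the opening from 0.0 (shut) to 1.0 (fully open), set as the command begins (- or left out keeps the last). The fingers move at their own pace and stop on an object; FORCE is the grip in N (left out, the last holds). Time passes only in rows, so rows that do not move let the fingers close. It prints the time, the measured TCP pose, the force, the opening and the grip force at its end.
- arm.read_state(): the state, without advancing time (a new reading comes with each control period).
- viewer.capture(name): name is "scene" or "top" or "wrist"; returns a dict with "image" (420x560x3 uint8, red, green, blue), "vfov" (degrees; the focal length in pixels is half the picture's height over the tangent of half this angle, whatever the lens; pixels are square), "cx", "cy" (the principal point, pixels), "k1" (the pictures are not rectified: a ray, as slopes to the right and down, at radius r is drawn at 1 + k1 r^2 times it, then the intrinsics apply), "xyz" and "orientation" of the camera in the world. Camera axes: x right, y up, looking along -z (the intrinsics and any distortion apply to the point x, -y, -z); pixel columns grow to the right and rows downward; lengths in mm; the calibration is good to about 2 mm. A picture is of the moment at which its call begins. There is no depth.
- ticket.hand_in(): hands the job in; it is judged then, once.
The state is a dict: "clock": time; "joints": joint angles; "qd": joint speeds; "tau": joint torques, N m; "ee_pos": TCP position; "tool_rot": TCP orientation; "contact_force": force on the tool from outside, world axes, zero at the start; "moment": the same for the moment, N m; "finger_gap": opening from 0.0 (shut) to 1.0 (fully open); "finger_force": force on a finger pad.
Only numpy, scipy, OpenCV 4.12 (cv2) and the standard library are available. Lean on these libraries where they do the work, as an engineer would, in place of code of your own. Each camera call takes 0.05 s, during which the arm holds its last target. There are 200 camera calls.

### The job

The wooden flower press on the coffee table is done up at three corners, but the wing nut at its near left corner as the robot sees it, the one beside the candle, is still loose. Push its wings round clockwise with a fingertip, stroke after stroke, until the nut is snug on its washer and will turn no further, then take the hand away. Do not lift the press or push it about, leave the other three nuts tight, and do not disturb the things lying around.

Things in the scene. Friction and masses are not known exactly. Their poses are not given: they have to be found in the camera images.
- press: Flower press, 2.5 kg, standing loose: two plywood boards 220 (x) by 300 (y) mm with a stack of cards between, top face 74 mm above the table. Origin: centre of its underside. x roughly away from the robot, y roughly to its left (yaw up to 0.35 rad). Bolts at x = +-80, y = +-120 mm, 10 mm thick, end 26 mm above the top face; each has a washer (25 mm across, 2 mm thick) and a steel wing nut.
- nut_axis (a point): Loose wing nut at x = -80, y = 120 mm of the press: point on the bolt's axis, 12 mm above the nut's underside, level with the top of its hub (20 mm across at the foot, 17 mm at the top). The nut is 51 mm over its two wings, 25 mm high, and sinks 1.5 mm a turn. Snug, its underside is 76 mm above the table; at the start 2 to 3 mm higher.
- nut_wing (a point): Centre of one of the loose nut's two wings; turns with the nut; the other wing is half a turn round. Each is an upright round ear, 16 mm across and 5 mm thick, its centre 17.5 mm from the axis and 17 mm above the nut's underside.
- nut (a joint): Angle of the loose wing nut, rad: 0 when snug on its washer (a firm stop), negative when loose: -9 means 9 rad of clockwise turning (seen from above) are left. Starts between -13 and -7.5. It turns easily (about 0.015 N m) and stays where it is left.
- nut_far_left (a joint): Tight wing nut of the same kind at x = 80, y = 120 mm of the press; 0 = tight, negative when undone (rad).
- nut_far_right (a joint): Tight wing nut of the same kind at x = 80, y = -120 mm of the press; 0 = tight, negative when undone (rad).
- nut_near_right (a joint): Tight wing nut of the same kind at x = -80, y = -120 mm of the press; 0 = tight, negative when undone (rad).
- candle: Ivory candle in a glass jar, 76 mm across and 92 mm high, standing on the table beside the loose nut's corner. Origin: centre of its underside.
- tweezers: Steel tweezers, 130 mm long, 20 mm wide and 8 mm high, lying on the top board. Origin: middle of the underside; x along their length.
- tin: Flat round aluminium tin, 58 mm across and 22 mm high, standing on the top board. Origin: centre of its underside.
- mug: White mug, 82 mm across and 92 mm high, on the table to the left. Origin: centre of its underside.
- remote: Black remote control, 165 x 44 x 17 mm, on the table to the left. Origin: centre of its underside.
- snips: Flower snips with black loop handles, 170 mm long, 55 mm wide, 10 mm high, on the table to the right. Origin: under the pivot; x towards the blades.
- coasters: Stack of four square cork coasters, 95 x 95 x 19 mm, on the table to the right. Origin: centre of its underside.
- books: Two small books stacked, 210 x 150 x 42 mm, on the table to the right. Origin: centre of the underside.

How it is judged:
By the outcome, as a careful person would: the job done as asked, in the order asked, and still so for the second after the job is handed in, with the robot touching nothing.
It also fails if it takes over 54 s, if anything falls off the work surface, if the arm or the gripper's body presses on something with over 40 N, if the wrist force passes 120 N, or if a joint passes its speed limit or range.

## Working session

There is one attempt and no reset: what is moved stays moved. The work goes in short steps, Python scripts to look and compute and a shell command to move; the robot and the scene stay as the last step left them, time stands still between calls to the robot, and variables do not carry over. Pictures are saved under pics/ and viewed, at most 10 in all, crops included, and the job is handed in when it is done.

```bash
mkdir -p pics; ls; cat > h.py <<'E'
import numpy as np, cv2
from plant import arm, viewer, ticket
def snap(n,f):
    c=viewer.capture(n); cv2.imwrite('pics/'+f+'.png',c['image'][:,:,::-1]); np.save('pics/'+f+'.npy',c,allow_pickle=True); return c
def load(f): return np.load('pics/'+f+'.npy',allow_pickle=True).item()
def K(c):
    f=c['image'].shape[0]/2/np.tan(np.radians(c['vfov'])/2)
    return np.array([[f,0,c['cx']],[0,f,c['cy']],[0,0,1.]]),np.array([c['k1'],0,0,0,0.])
def proj(c,P):
    R=np.array(c['orientation'])@np.diag([1,-1,-1]); k,d=K(c)
    q=(np.atleast_2d(P)-c['xyz'])@R; 
    return cv2.projectPoints(q,np.zeros(3),np.zeros(3),k,d)[0][:,0]
def ray(c,uv,z):
    R=np.array(c['orientation'])@np.diag([1,-1,-1]); k,d=K(c)
    s=cv2.undistortPoints(np.array(uv,float).reshape(-1,1,2),k,d)[:,0]
    v=np.c_[s,np.ones(len(s))]@R.T; o=np.array(c['xyz'])
    return o+v*((z-o[2])/v[:,2])[:,None]
E
python3 - <<'E'
from h import *
for n in ['scene','top','wrist']:
    c=snap(n,n+'0'); print(n,c['vfov'],c['xyz'],c['k1'],np.round(c['orientation'],2).tolist())
a=[cv2.imread(f'pics/{n}0.png') for n in ['scene','top']]
print(arm.read_state())
E
```

```text
pics
scene 49.019903253922905 [1165.27255084   -5.26344527 1046.01524035] -0.041616634743752504 [[-0.12, -0.81, 0.57], [0.99, -0.1, 0.05], [0.02, 0.57, 0.82]]
top 57.06322548986889 [ 308.48759015  -74.20802699 1130.13431152] -0.020572942995771844 [[0.01, 0.98, -0.21], [-1.0, 0.01, 0.0], [0.01, 0.21, 0.98]]
wrist 60.799440007375395 [179.90040522 523.75965661 383.42835647] -0.04059824982668989 [[0.45, -0.87, -0.22], [0.89, 0.43, 0.11], [-0.0, -0.25, 0.97]]
{'clock': 0.15, 'joints': array([ 1.04237878e+00,  3.00368086e-01,  1.52141944e+00, -1.85077870e-05,
        1.32072066e+00, -6.65893225e-02]), 'qd': array([-0.00088942, -0.0013588 , -0.00196605,  0.00070985,  0.00097055,
       -0.00231692]), 'tau': array([ 7.40065734e-04, -5.31958616e+01, -3.52823603e+01,  7.08195241e-02,
        2.35788489e-02, -5.36099651e-05]), 'ee_pos': array([244.97300488, 492.20817654, 205.01122146]), 'tool_rot': array([[-8.95241397e-01,  4.45581240e-01, -4.46099586e-04],
       [ 4.45581461e-01,  8.95241041e-01, -7.99707352e-04],
       [ 4.30320640e-05, -9.14704833e-04, -9.99999581e-01]]), 'contact_force': array([0.58167795, 1.1796348 , 0.5885927 ]), 'moment': array([-0.04137665, -0.02572292, -0.04170479]), 'finger_force': 0.0, 'finger_gap': 0.9996192123146718}
```

View pics/top0.png

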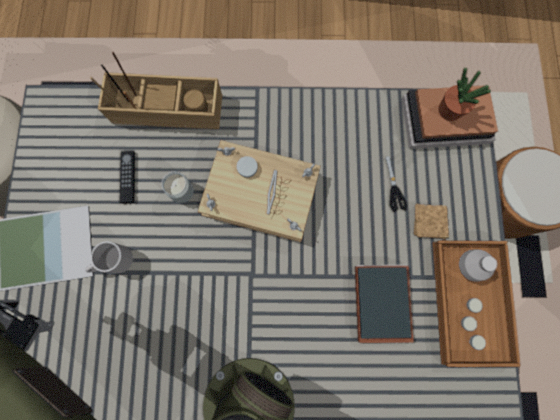

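View pics/scene0.png

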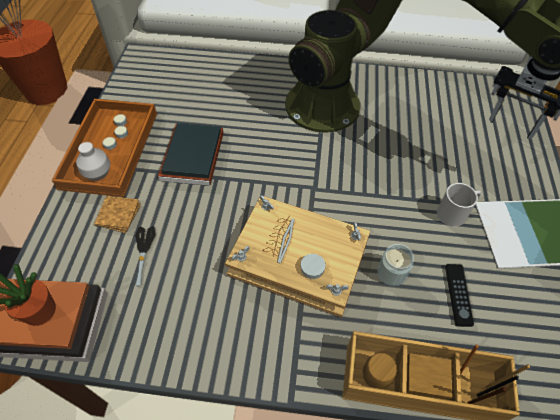

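The top view shows the press centred near (260,190). The loose nut is at about (211,205), the candle at (178,187), and the tin at (247,167). I'll enlarge both views.

```bash
python3 - <<'E'
import cv2,numpy as np
t=cv2.imread('pics/top0.png')[135:245,155:335]; s=cv2.imread('pics/scene0.png')[190:315,220:420]
t=cv2.resize(t,(490,300),interpolation=cv2.INTER_CUBIC)
t=cv2.resize(cv2.imread('pics/top0.png')[180:230,155:255],(800,400)[:2],interpolation=cv2.INTER_CUBIC)
s=cv2.resize(cv2.imread('pics/scene0.png')[215:265,330:430],(800,400),interpolation=cv2.INTER_CUBIC)
cv2.imwrite('pics/crop0.png',np.vstack([t,s])[:, :] if 0 else cv2.resize(np.vstack([t,s]),(600,600)))
E
```

```text
(no output)
```

View pics/crop0.png

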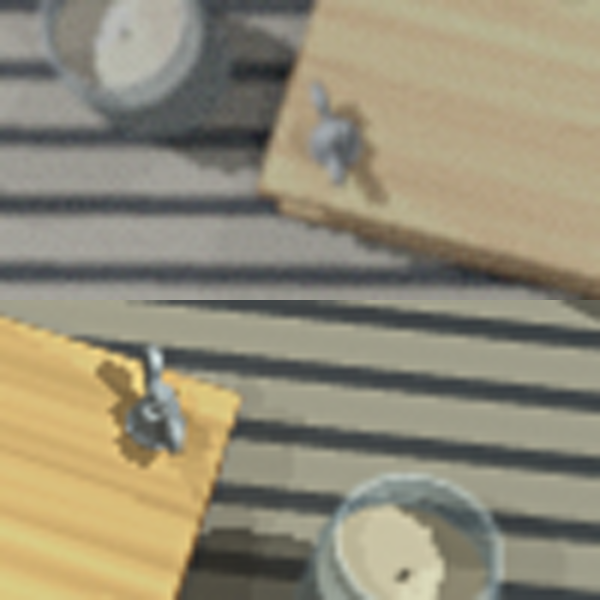

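The crop shows the hub at top-view pixel (210.7,203.3), with its wings at (208.3,196.7) and (211.3,208.7). In the scene view the hub is at (355.8,234.2), with wings at (355.5,225) and (359.3,237.5).

```bash
python3 - <<'E'
from h import *
from scipy.optimize import least_squares
t=load('top0');s=load('scene0')
print('hub',ray(t,[(210.7,203.3)],90),ray(s,[(355.8,234.2)],90))
print('wings',ray(t,[(208.3,196.7),(211.3,208.7)],95),ray(s,[(355.5,225),(359.3,237.5)],95))
c=ray(t,[(223.5,143),(319.5,166),(302,237),(200,211)],74);print(c)
e=c[1]-c[0];print(np.arctan2(e[0],-e[1]),np.linalg.norm(e))
print('candle top',ray(t,[(177,185)],92),ray(s,[(397,258)],92))
print('others',ray(t,[(229,152),(310,173),(294,226)],90))
E
```

```text
hub [[537.98967403 110.89123213  90.        ]] [[547.73167207 113.15994163  90.        ]]
wings [[555.43364141 117.45459752  95.        ]
 [521.77455735 107.67667923  95.        ]] [[524.11587883 111.01484188  95.        ]
 [559.37349392 121.30054222  95.        ]]
[[ 720.7358515    84.84337      74.        ]
 [ 653.90549348 -192.43702954   74.        ]
 [ 449.03109736 -141.58967824   74.        ]
 [ 519.24619663  142.58762992   74.        ]]
-0.23651000986454623 285.22047037997515
candle top [[588.73974226 206.65343577  92.        ]] [[603.50839623 212.47921123  92.        ]]
others [[ 687.5711807    65.7663359    90.        ]
 [ 627.82177151 -163.67854768   90.        ]
 [ 476.86663975 -118.857061     90.        ]]
```

```bash
python3 -m handwheel '[[-31,-14.9,0,0],[-31,-14.9,0,0],[-31,-14.9,0,0],[-31,-14.9,0,0],[-31,-14.9,0,0],[-31,-14.9,0,0],[-31,-14.9,0,0],[-31,-14.9,0,0],[-31,-14.9,0,0],[-31,-14.9,0,0],[-31,-14.9,0,0],[-31,-14.9,0,0],[-31,-14.9,0,0],[-31,-14.9,0,0],[0,0,0,-0.12],[0,0,0,-0.12],[0,0,0,-0.12],[0,0,0,-0.12],[0,0,0,-0.12]]' 0.34
python3 - <<'E'
from h import *
c=snap('wrist','w1'); s=arm.read_state(); print(s['joints'],s['ee_pos'],s['tool_rot'],s['clock'],s['finger_gap'])
print(c['xyz'],proj(c,[(541,112,90)]))
cv2.imwrite('pics/w1b.png',cv2.resize(cv2.imread('pics/w1.png'),(800,600),interpolation=cv2.INTER_CUBIC))
E
```

```text
clock: 1.73
ee_pos: [540.6, 112.1, 205.2]
tool_rot: [[-0.99, -0.143, -0.001], [-0.143, 0.99, -0.0], [0.001, 0.0, -1.0]]
contact_force: [-0.3, -0.8, -0.1]
finger_gap: 0.339
finger_force: 0.0
[ 1.38293530e-01  3.05108941e-01  1.51491630e+00 -1.40672350e-05
  1.32215848e+00 -1.58573943e+00] [540.54967665 112.18383409 205.15783221] [[-9.88281521e-01 -1.52641063e-01 -5.83539034e-04]
 [-1.52641033e-01  9.88281694e-01 -9.49841781e-05]
 [ 5.91199431e-04 -4.79910679e-06 -9.99999825e-01]] 1.7833 0.34222645730262763
[468.65531751 100.61608857 383.66760349] [[283.5183122 214.0882702]]
```

View pics/w1b.png

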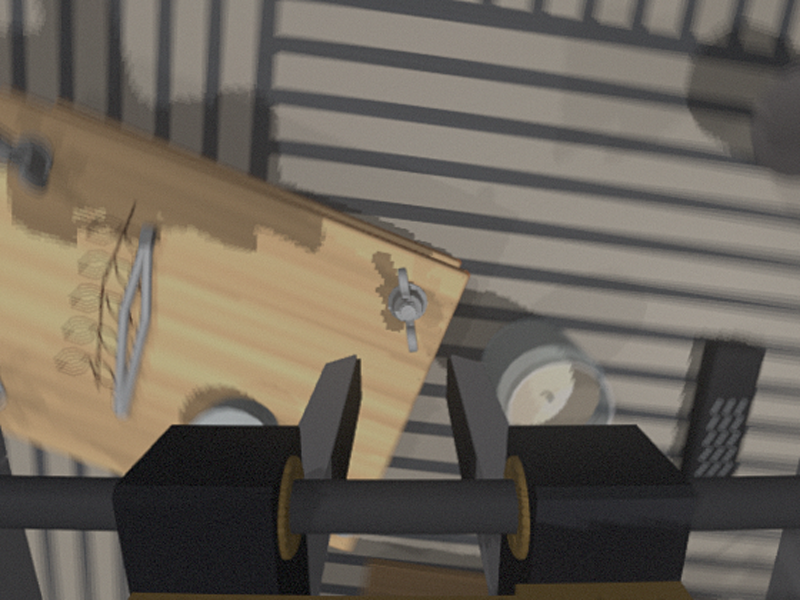

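The wrist view shows the hub at about (407,300) of the 800-px picture, with wing ears at (404,281) and (411,337). The fingers are clear of the candle and the tin.

```bash
python3 - <<'E'
from h import *
c=load('w1')
q=np.array([(407,304),(404,281),(411,337)])*.7
h=ray(c,q[:1],91);w=ray(c,q[1:],95.5);print(h,w,w.mean(0),np.arctan2(*(w[0]-w[1])[[1,0]]))
e=ray(c,np.array([(270,187),(462,266),(384,480)])*.7,74);print(e)
p=ray(c,np.array([(468,272)])*.7,74);print(p)
y=-.236;R=np.array([[np.cos(y),-np.sin(y)],[np.sin(y),np.cos(y)]]);print(p[0,:2]+R@[30,-30])
E
```

```text
[[539.48151316 112.95218638  91.        ]] [[525.19492775 109.09742438  95.5       ]
 [557.89656953 117.99489735  95.5       ]] [541.54574864 113.54616086  95.5       ] -2.875942872474983
[[484.60650434  23.14870981  74.        ]
 [515.08267377 143.54096774  74.        ]
 [669.15925464 116.02004645  74.        ]]
[[518.22489995 147.82601851  74.        ]]
[540.37886881 111.64312665]
```

The nut axis is at about (540.5,112.7), and the TCP is right above it. The wings stand roughly square to the finger line, so I can go straight down around the nut and turn.

```bash
python3 -m handwheel '[[0,0.5,40,0],[0,0,40,0],[0,0,39,0],[0,0,0,0.12],[0,0,0,0.12],[0,0,0,0.12],[0,0,0,0.12],[0,0,0,0.12],[0,0,0,0.12],[0,0,0,0.12],[0,0,0,0.12],[0,0,0,0.12],[0,0,0,0.12]]'
python3 - <<'E'
from h import *
s=arm.read_state(); print(s['joints'],s['ee_pos'],s['moment'],s['contact_force'],s['clock'])
c=snap('wrist','w2')
cv2.imwrite('pics/w2b.png',cv2.resize(cv2.imread('pics/w2.png')[120:400,100:460],(720,560),interpolation=cv2.INTER_CUBIC))
E
```

```text
clock: 2.87
ee_pos: [540.3, 112.8, 86.2]
tool_rot: [[-0.479, 0.878, -0.001], [0.878, 0.479, 0.0], [0.0, -0.001, -1.0]]
contact_force: [-0.9, 1.2, 0.5]
finger_gap: 0.339
finger_force: 0.4
[ 1.39449024e-01  4.31389954e-01  1.63746261e+00  2.05686521e-04
  1.07345967e+00 -3.60536542e-01] [540.33278696 112.84929192  86.1918329 ] [0.15576459 0.12805092 0.00389669] [-0.90795033  1.24483218  0.50425721] 2.8667
```

View pics/w2b.png

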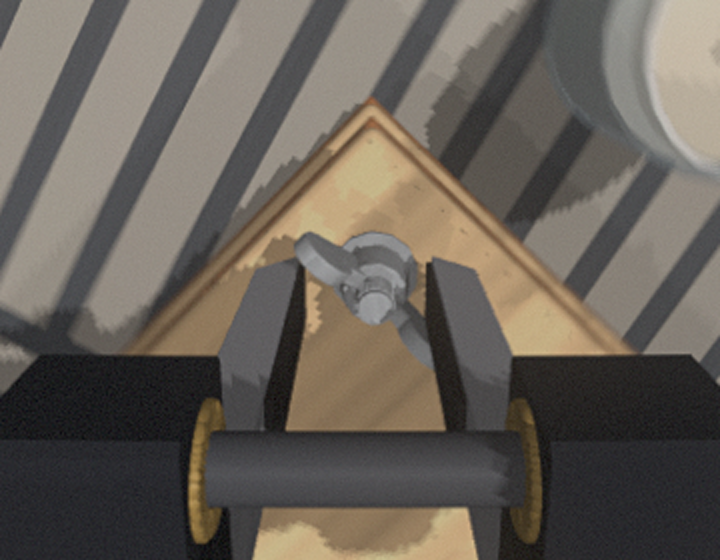

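The picture shows both fingers just reaching the wings, centred on the hub, with the press undisturbed. I'll keep turning; at least 7.5 rad remain.

```bash
python3 -m handwheel '[[0,0,0,0.12],[0,0,0,0.12],[0,0,0,0.12],[0,0,0,0.12],[0,0,0,0.12],[0,0,0,0.12],[0,0,0,0.12],[0,0,0,0.12],[0,0,0,0.12],[0,0,0,0.12],[0,0,0,0.12],[0,0,0,0.12],[0,0,0,0.12],[0,0,0,0.12],[0,0,0,0.12],[0,0,0,0.12],[0,0,0,0.12],[0,0,0,0.12],[0,0,0,0.12],[0,0,0,0.12]]'
python3 - <<'E'
from h import *
s=arm.read_state(); print(s['joints'],s['ee_pos'],s['moment'],s['contact_force'],s['clock'])
c=snap('wrist','w3')
cv2.imwrite('pics/w3b.png',cv2.resize(cv2.imread('pics/w3.png')[120:400,100:460],(720,560),interpolation=cv2.INTER_CUBIC))
E
```

```text
clock: 4.58
ee_pos: [540.5, 112.9, 86.3]
tool_rot: [[0.947, -0.32, -0.0], [-0.32, -0.947, 0.0], [-0.0, 0.0, -1.0]]
contact_force: [0.3, 1.5, 0.6]
finger_gap: 0.341
finger_force: 0.5
[1.39426452e-01 4.31287690e-01 1.63730352e+00 2.00086839e-04
 1.07336972e+00 2.03561248e+00] [540.4552621  112.85257836  86.3075661 ] [0.16985175 0.19904855 0.02813637] [0.31215718 1.53886002 0.62541078] 4.5833
```

View pics/w3b.png

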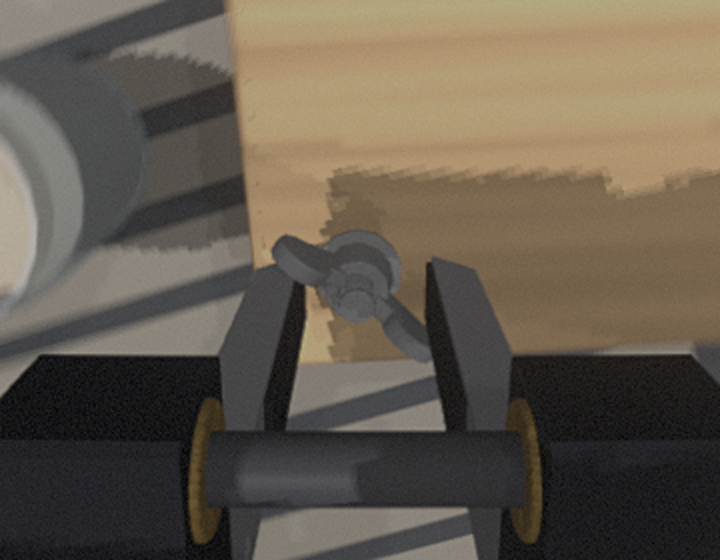

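The nut followed (about 2.3 rad so far). It sits about 2 mm off the finger midline, and I'll correct that in the air. Next: finish the stroke, lift, and turn back 3.25 rad.

```bash
python3 -m handwheel '[[0,0,0,0.12],[0,0,0,0.12],[0,0,0,-0.02],[0,0,-26,0],[0.8,-1.9,0,0],[0,0,0,-0.125],[0,0,0,-0.125],[0,0,0,-0.125],[0,0,0,-0.125],[0,0,0,-0.125],[0,0,0,-0.125],[0,0,0,-0.125],[0,0,0,-0.125],[0,0,0,-0.125],[0,0,0,-0.125],[0,0,0,-0.125],[0,0,0,-0.125],[0,0,0,-0.125],[0,0,0,-0.125],[0,0,0,-0.125]]'
python3 -m handwheel '[[0,0,0,-0.125],[0,0,0,-0.125],[0,0,0,-0.125],[0,0,0,-0.125],[0,0,0,-0.125],[0,0,0,-0.125],[0,0,0,-0.125],[0,0,0,-0.125],[0,0,0,-0.125],[0,0,0,-0.125],[0,0,0,-0.125],[0,0,0,0]]'
python3 - <<'E'
from h import *
s=arm.read_state(); print(s['joints'],s['ee_pos'],s['moment'],s['contact_force'],s['clock'])
c=snap('wrist','w4')
cv2.imwrite('pics/w4b.png',cv2.resize(cv2.imread('pics/w4.png')[120:400,100:460],(720,560),interpolation=cv2.INTER_CUBIC))
E
```

```text
clock: 6.3
ee_pos: [542.3, 114.0, 112.3]
tool_rot: [[0.22, 0.975, 0.0], [0.975, -0.22, -0.0], [-0.0, 0.0, -1.0]]
contact_force: [-0.1, 0.2, 1.3]
finger_gap: 0.338
finger_force: 0.0
clock: 7.3
ee_pos: [542.3, 113.9, 112.3]
tool_rot: [[-0.913, 0.407, 0.0], [0.407, 0.913, -0.0], [-0.0, -0.0, -1.0]]
contact_force: [0.3, -0.6, 0.1]
finger_gap: 0.338
finger_force: 0.0
[ 1.41040647e-01  4.02150085e-01  1.61114049e+00 -8.54993216e-05
  1.12820621e+00 -1.01053937e+00] [542.31076796 113.94506221 112.34504331] [ 0.00438098  0.02876763 -0.02571142] [ 0.28584358 -0.6013935   0.07121088] 7.3
```

View pics/w4b.png

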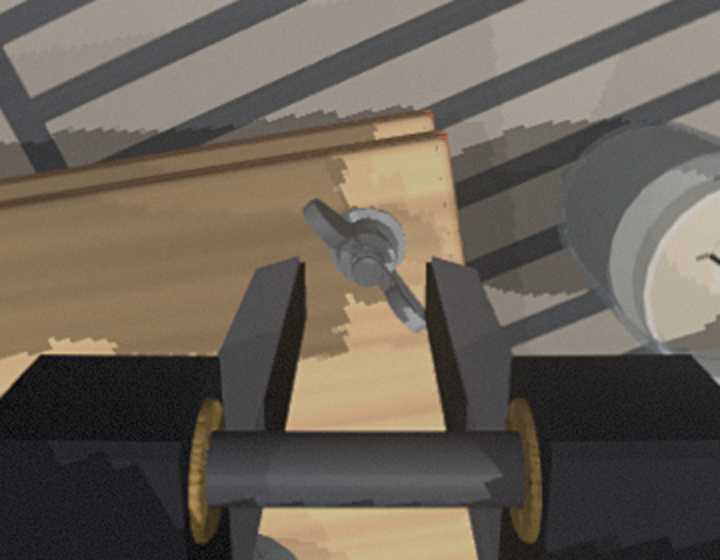

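The fingers sit just behind the wings again and are well centred. About 3.0 rad is done. The second stroke is safe in full, since at least 4.5 rad remain.

```bash
python3 -m handwheel '[[0,0,26.5,0],[0,0,0,0.125],[0,0,0,0.125],[0,0,0,0.125],[0,0,0,0.125],[0,0,0,0.125],[0,0,0,0.125],[0,0,0,0.125],[0,0,0,0.125],[0,0,0,0.125],[0,0,0,0.125],[0,0,0,0.125],[0,0,0,0.125],[0,0,0,0.125],[0,0,0,0.125],[0,0,0,0.125],[0,0,0,0.125],[0,0,0,0.125],[0,0,0,0.125],[0,0,0,0.125]]'
python3 -m handwheel '[[0,0,0,0.125],[0,0,0,0.125],[0,0,0,0.125],[0,0,0,0.125],[0,0,0,0.125],[0,0,0,0.125],[0,0,0,0.125]]'
python3 - <<'E'
from h import *
s=arm.read_state(); print(s['joints'],s['ee_pos'],s['moment'],s['contact_force'],s['clock'])
E
```

```text
clock: 9.02
ee_pos: [542.1, 114.0, 85.8]
tool_rot: [[0.947, 0.321, -0.0], [0.321, -0.947, 0.0], [-0.0, -0.0, -1.0]]
contact_force: [-0.4, -0.1, -1.0]
finger_gap: 0.342
finger_force: 0.4
clock: 9.6
ee_pos: [542.1, 114.0, 85.8]
tool_rot: [[0.854, -0.521, -0.0], [-0.521, -0.854, 0.0], [-0.0, 0.0, -1.0]]
contact_force: [-0.4, 0.1, 0.0]
finger_gap: 0.34
finger_force: 0.4
[1.41102914e-01 4.35722493e-01 1.63223701e+00 1.39592262e-04
 1.07403540e+00 2.25980420e+00] [542.10452703 114.00520713  85.75343827] [0.1854744  0.32726838 0.02235885] [-0.37478659  0.1280201   0.02637004] 9.6
```

Second stroke done, about 6.1 rad in total. I'll return again. From about 1.4 rad into the next stroke the stop may come, so I'll advance in short steps and stop once the moment rises.

```bash
cat > chk.py <<'E'
from h import *
import sys
s=arm.read_state(); d=s['moment'][2]
print('j6 %.3f mz %.3f f %s t %.2f'%(s['joints'][5],d,np.round(s['contact_force'],1),s['clock']))
sys.exit(abs(d)>0.10 or np.linalg.norm(s['contact_force'])>8)
E
python3 -m handwheel '[[0,0,0,-0.02],[0,0,-26.5,0],[0,0,0,-0.125],[0,0,0,-0.125],[0,0,0,-0.125],[0,0,0,-0.125],[0,0,0,-0.125],[0,0,0,-0.125],[0,0,0,-0.125],[0,0,0,-0.125],[0,0,0,-0.125],[0,0,0,-0.125],[0,0,0,-0.125],[0,0,0,-0.125],[0,0,0,-0.125],[0,0,0,-0.125],[0,0,0,-0.125],[0,0,0,-0.125],[0,0,0,-0.125],[0,0,0,-0.125]]' >/dev/null
python3 -m handwheel '[[0,0,0,-0.125],[0,0,0,-0.125],[0,0,0,-0.125],[0,0,0,-0.125],[0,0,0,-0.125],[0,0,0,-0.125],[0,0,0,-0.125],[0,0,0,-0.125],[0,0,26.5,0],[0,0,0,0.1],[0,0,0,0.1],[0,0,0,0.1],[0,0,0,0.1],[0,0,0,0.1],[0,0,0,0.1],[0,0,0,0.1],[0,0,0,0.1],[0,0,0,0.1],[0,0,0,0.1]]'
python3 chk.py
```

```text
clock: 12.85
ee_pos: [542.3, 114.1, 85.9]
tool_rot: [[-0.159, 0.987, 0.0], [0.987, 0.159, 0.0], [0.0, 0.0, -1.0]]
contact_force: [0.4, 0.6, -0.5]
finger_gap: 0.342
finger_force: 0.4
j6 -0.018 mz -0.004 f [ 0.4  0.6 -0.5] t 12.85False
```

```bash
sed -i 's/sys.exit(\(.*\))$/sys.exit(int(\1))/' chk.py
H="python3 -m handwheel"; q(){ "$@" >/dev/null; }
python3 -m handwheel '[[0,0,0,0.07],[0,0,0,0.07],[0,0,0,0.07]]' >/dev/null; python3 chk.py && 
python3 -m handwheel '[[0,0,0,0.07],[0,0,0,0.07]]' >/dev/null && python3 chk.py &&
python3 -m handwheel '[[0,0,0,0.07],[0,0,0,0.07]]' >/dev/null && python3 chk.py &&
python3 -m handwheel '[[0,0,0,0.07],[0,0,0,0.07]]' >/dev/null && python3 chk.py &&
python3 -m handwheel '[[0,0,0,0.07],[0,0,0,0.07]]' >/dev/null && python3 chk.py &&
python3 -m handwheel '[[0,0,0,0.07],[0,0,0,0.07]]' >/dev/null && python3 chk.py &&
python3 -m handwheel '[[0,0,0,0.07],[0,0,0,0.07]]' >/dev/null && python3 chk.py &&
python3 -m handwheel '[[0,0,0,0.07],[0,0,0,0.07]]' >/dev/null && python3 chk.py &&
python3 -m handwheel '[[0,0,0,0.07],[0,0,0,0.07]]' >/dev/null && python3 chk.py
```

```text
j6 0.190 mz 0.010 f [ 0.7  0.7 -0.5] t 13.10
j6 0.330 mz -0.013 f [ 0.4 -0.1 -0.7] t 13.27
j6 0.470 mz 0.020 f [0.9 1.2 0.4] t 13.43
j6 0.610 mz 0.042 f [ 0.6  0.9 -0.4] t 13.60
j6 0.750 mz 0.009 f [ 0.   0.3 -0.1] t 13.77
j6 0.890 mz -0.036 f [ 0.5 -0.4 -0.4] t 13.93
j6 1.030 mz 0.023 f [-1.1  1.1  0.6] t 14.10
j6 1.170 mz -0.030 f [-0.6  0.1  0.3] t 14.27
j6 1.310 mz -0.019 f [-0.8  0.1  0.2] t 14.43
```

```bash
python3 -m handwheel '[[0,0,0,0.07],[0,0,0,0.07]]' >/dev/null; python3 chk.py && 
python3 -m handwheel '[[0,0,0,0.07],[0,0,0,0.07]]' >/dev/null && python3 chk.py &&
python3 -m handwheel '[[0,0,0,0.07],[0,0,0,0.07]]' >/dev/null && python3 chk.py &&
python3 -m handwheel '[[0,0,0,0.07],[0,0,0,0.07]]' >/dev/null && python3 chk.py &&
python3 -m handwheel '[[0,0,0,0.07],[0,0,0,0.07]]' >/dev/null && python3 chk.py &&
python3 -m handwheel '[[0,0,0,0.07],[0,0,0,0.07]]' >/dev/null && python3 chk.py &&
python3 -m handwheel '[[0,0,0,0.07],[0,0,0,0.07]]' >/dev/null && python3 chk.py &&
python3 -m handwheel '[[0,0,-26.5,-0.02],[0,0,0,-0.12],[0,0,0,0]]' && python3 - <<'E'
from h import *
c=snap('wrist','w5')
cv2.imwrite('pics/w5b.png',cv2.resize(cv2.imread('pics/w5.png')[120:400,100:460],(720,560),interpolation=cv2.INTER_CUBIC))
E
```

```text
j6 1.450 mz 0.028 f [-0.7  0.5 -0.6] t 14.60
j6 1.590 mz 0.032 f [-1.   0.2 -0.7] t 14.77
j6 1.730 mz 0.003 f [ 0.4 -1.  -1.2] t 14.93
j6 1.870 mz 0.010 f [-0.7  0.4 -0.7] t 15.10
j6 2.010 mz -0.045 f [-0.3  0.7 -0.8] t 15.27
j6 2.150 mz 0.003 f [-0.8  0.5 -0.2] t 15.43
j6 2.290 mz 0.045 f [-0.9  0.4 -0.4] t 15.60
clock: 15.85
ee_pos: [542.8, 114.0, 113.5]
tool_rot: [[0.909, -0.417, 0.002], [-0.417, -0.909, 0.0], [0.002, -0.001, -1.0]]
contact_force: [-1.1, 0.1, -0.4]
finger_gap: 0.343
finger_force: 0.0
```

View pics/w5b.png

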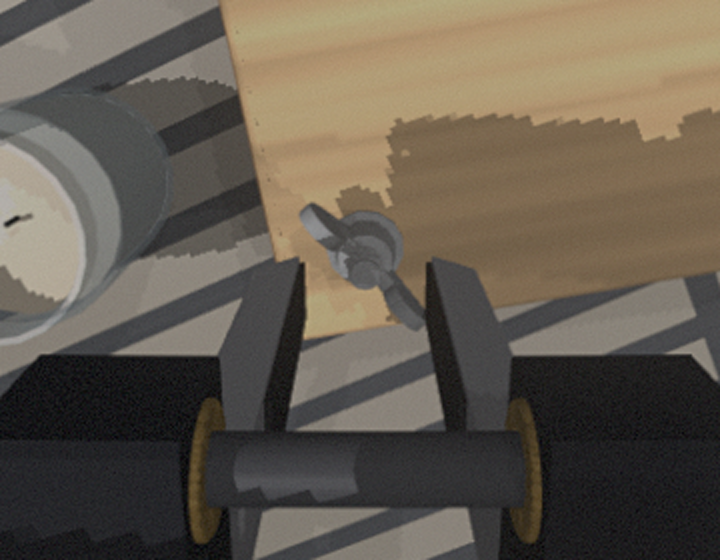

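The wings followed and the nut still turns freely (about 9.3 rad done). On to the fourth stroke.

```bash
python3 -m handwheel '[[0,0,0,-0.125],[0,0,0,-0.125],[0,0,0,-0.125],[0,0,0,-0.125],[0,0,0,-0.125],[0,0,0,-0.125],[0,0,0,-0.125],[0,0,0,-0.125],[0,0,0,-0.125],[0,0,0,-0.125],[0,0,0,-0.125],[0,0,0,-0.125],[0,0,0,-0.125],[0,0,0,-0.125],[0,0,0,-0.125],[0,0,0,-0.125],[0,0,0,-0.125],[0,0,0,-0.125],[0,0,0,-0.125],[0,0,0,-0.125]]' >/dev/null
python3 -m handwheel '[[0,0,0,-0.125],[0,0,0,-0.125],[0,0,0,-0.125],[0,0,0,-0.125],[0,0,0,-0.125],[0,0,27,0],[0,0,0,0]]' >/dev/null; python3 chk.py && 
python3 -m handwheel '[[0,0,0,0.07],[0,0,0,0.07]]' >/dev/null && python3 chk.py &&
python3 -m handwheel '[[0,0,0,0.07],[0,0,0,0.07]]' >/dev/null && python3 chk.py &&
python3 -m handwheel '[[0,0,0,0.07],[0,0,0,0.07]]' >/dev/null && python3 chk.py &&
python3 -m handwheel '[[0,0,0,0.07],[0,0,0,0.07]]' >/dev/null && python3 chk.py &&
python3 -m handwheel '[[0,0,0,0.07],[0,0,0,0.07]]' >/dev/null && python3 chk.py &&
python3 -m handwheel '[[0,0,0,0.07],[0,0,0,0.07]]' >/dev/null && python3 chk.py &&
python3 -m handwheel '[[0,0,0,0.07],[0,0,0,0.07]]' >/dev/null && python3 chk.py &&
python3 -m handwheel '[[0,0,0,0.07],[0,0,0,0.07]]' >/dev/null && python3 chk.py &&
python3 -m handwheel '[[0,0,0,0.07],[0,0,0,0.07]]' >/dev/null && python3 chk.py &&
python3 -m handwheel '[[0,0,0,0.07],[0,0,0,0.07]]' >/dev/null && python3 chk.py &&
python3 -m handwheel '[[0,0,0,0.07],[0,0,0,0.07]]' >/dev/null && python3 chk.py &&
python3 -m handwheel '[[0,0,0,0.07],[0,0,0,0.07]]' >/dev/null && python3 chk.py
```

```text
j6 -0.972 mz -0.001 f [-1.  -0.  -1.6] t 18.15
j6 -0.828 mz 0.062 f [-3.2  2.6 -1.4] t 18.32
j6 -0.688 mz 1.559 f [-2.4  3.7 -3.2] t 18.48
```

The moment jumped, which suggests the stop. I'll relieve it, lift, and look.

```bash
python3 -m handwheel '[[0,0,0,-0.12],[0,0,0,0]]' >/dev/null; python3 chk.py
python3 -m handwheel '[[0,0,-27,0],[0,0,0,0],[0,0,0,0]]'; python3 - <<'E'
from h import *
c=snap('wrist','w6')
a=cv2.imread('pics/w6.png')[120:400,100:460];b=cv2.imread('pics/w4.png')[120:400,100:460]
cv2.imwrite('pics/w6b.png',cv2.resize(np.hstack([b,a]),(800,311),interpolation=cv2.INTER_CUBIC))
t=snap('top','top6'); 
d=cv2.absdiff(t['image'],load('top0')['image']).max(2)
print(arm.read_state()['joints'][5])
E
```

```text
j6 -0.817 mz 0.045 f [-2.8  1.7 -1.4] t 18.65
clock: 18.9
ee_pos: [542.9, 114.0, 113.6]
tool_rot: [[-0.814, 0.581, 0.002], [0.581, 0.814, 0.0], [-0.002, 0.001, -1.0]]
contact_force: [-0.3, -1.1, -0.8]
finger_gap: 0.34
finger_force: 0.0
-0.8110780766235605
```

View pics/w6b.png

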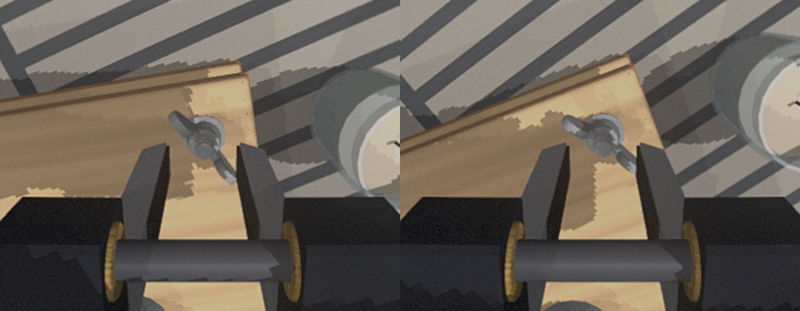

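The nut is at its stop: the fingers had swept this same place freely before, so only the nut can be resisting. I'll do one gentle confirming push in small steps, then retreat.

```bash
python3 -m handwheel '[[0,0,0,-0.04],[0,0,27,0],[0,0,0,0]]' >/dev/null; python3 chk.py &&
python3 -m handwheel '[[0,0,0,0.02],[0,0,0,0.02]]' >/dev/null && python3 chk.py &&
python3 -m handwheel '[[0,0,0,0.02],[0,0,0,0]]' >/dev/null && python3 chk.py &&
python3 -m handwheel '[[0,0,0,0.02],[0,0,0,0]]' >/dev/null && python3 chk.py &&
python3 -m handwheel '[[0,0,0,0.02],[0,0,0,0]]' >/dev/null && python3 chk.py &&
python3 -m handwheel '[[0,0,0,0.02],[0,0,0,0]]' >/dev/null && python3 chk.py
```

```text
j6 -0.852 mz -0.000 f [-1.1  0.3 -0.8] t 19.25
j6 -0.810 mz 0.134 f [-2.6  4.2 -4.5] t 19.42
```

The stop is confirmed: the moment rises at once at the same angle. Now I'll release, lift, and go back to the start area.

```bash
python3 -m handwheel '[[0,0,0,-0.06],[0,0,0,0],[0,0,-30,0],[0,0,-40,0],[0,0,-40,0],[0,0,-10,0],[33,9.8,0,0],[33,9.8,0,0],[33,9.8,0,0],[33,9.8,0,0],[33,9.8,0,0],[33,9.8,0,0],[33,9.8,0,0],[33,9.8,0,0],[33,9.8,0,0],[33,9.8,0,0],[33,9.8,0,0],[33,9.8,0,0],[33,9.8,0,0],[0,0,0,0]]'
python3 - <<'E'
from h import *
a=load('top0')['image'];b=snap('top','top7')['image']
sa=load('scene0')['image'];sb=snap('scene','scene7')['image']
g=lambda i,y,x:cv2.cvtColor(i[y[0]:y[1],x[0]:x[1]],cv2.COLOR_RGB2GRAY).astype(np.float32)
for n,(y,x) in {'press':((138,245),(195,325)),'pressL':((180,230),(195,240)),'pressR':((160,240),(280,325)),'candle':((168,208),(160,194)),'tin':((153,182),(233,263)),'tweez':((168,220),(264,282))}.items():
    print(n,cv2.phaseCorrelate(g(a,y,x),g(b,y,x)))
P=lambda i,y,x:cv2.resize(i[y:y+75,x:x+100],(400,300),interpolation=cv2.INTER_CUBIC)
o=np.vstack([np.hstack([P(a,150,170),P(b,150,170)]),np.hstack([P(sa,205,315),P(sb,205,315)])])
cv2.imwrite('pics/cmp.png',o[:,:,::-1])
E
```

```text
clock: 21.08
ee_pos: [242.2, 451.9, 205.9]
tool_rot: [[-0.85, 0.527, 0.0], [0.527, 0.85, 0.001], [0.001, 0.001, -1.0]]
contact_force: [0.3, -0.1, -0.1]
finger_gap: 0.341
finger_force: 0.0
press ((0.43910781116406383, -0.005263613609031381), 0.9955104283671647)
pressL ((0.3820637881165645, -0.05413003492366286), 0.9768171225653755)
pressR ((0.5567910962654317, -0.01156406202940019), 0.9721183877521091)
candle ((-0.011978397171656496, -0.10212182342771214), 1.0085341033008364)
tin ((0.10192596893895178, -0.035346443140795714), 1.0032820080386269)
tweez ((0.012540961609392554, -0.11086922005980071), 0.9926960953959713)
```

View pics/cmp.png

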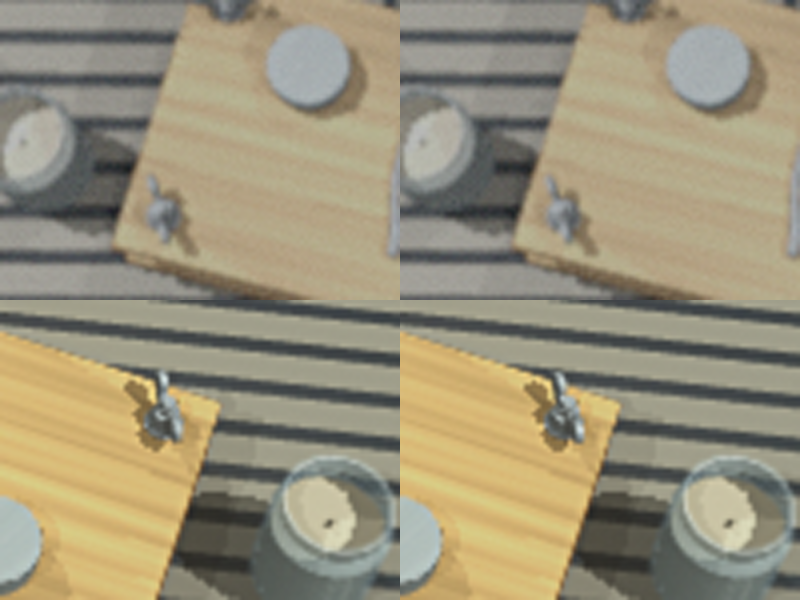

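Before and after, the press, candle, tin and tweezers look unchanged. The nut's wings ended about 3π from where they began, matching the count of strokes. Handing in.

```bash
python3 -c "
from plant import ticket
print(ticket.hand_in())"
```

```text
the job is handed in; nothing more can be done
None
```

The loose wing nut was turned about 9.4 rad clockwise to its firm stop and the stop confirmed with a second gentle push; the hand is clear, the press and the things around it look unmoved in before-and-after pictures, and the job was handed in at about 21 s.

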